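# Load an empty tube rack into a dock through its one-way gate

## Task

Load the empty blue tube rack into the rack dock: stand it in the open end of the lane, then push it lengthwise along the lane through the orange sprung gate and under the yellow hold-down roller, until it is fully home against the end stop. The gate must swing shut behind the rack, the rack must end flat in the lane with the roller bearing down on it, and the bottles, the beaker and the rubber stamp must be left standing where they are.

Things in the scene. Friction and masses are not known exactly. Their poses are not given: they have to be found in the camera images.
- rack_center (a point): Centre (32 mm above its underside) of the loose, empty blue tube rack, about 0.11 kg, 34 mm (its x) by 142 mm (its y) by 64 mm (z). End walls 5 mm thick, 34 mm wide, reach from foot to top. Rails along y between them, outer faces 26 mm apart, lie 27-33 and 55-61 mm above the underside: grip it from above across its middle by the upper rails. Either end may lead.
- rack: The same tube rack: its origin lies at the centre of its underside, axes as for rack_center.
- dock: Fixed rack dock, a metal lane along its own x. Origin on the desk, on the lane's centre line, in the plane of the shut gate; x points inward (mouth to end stop), y to the gate's hinge side, z up. Lane floor 8 mm above the desk; 42 mm wide between grey kerbs (10 mm thick, tops at 24 mm), x = -170 to 208 mm, mouth flared from -190. Base plate 92 mm wide. The rack lies with its y along the lane.
- lane_stop (a point): Middle of the black end stop's face, dock x = 208 mm, 28 mm above the desk; axes as the dock's. A rack that is home touches it, its centre at dock x = 137 mm. A white box 63 mm high stands behind the stop (dock x = 215 to 275 mm).
- gate_hinge (a point): Gate's hinge pin at dock x = 0, y = 30 mm, 52 mm above the desk; axes as the dock's. The post (y = 24 to 38 mm) reaches 72 mm above the desk: a finger outside the rack's side cannot pass it, so from there the rack is pushed on its rear end wall with fingertips above the kerbs; lift the fingers straight up when done.
- gate (a joint): Angle (rad) of the orange upright gate flap, 56 mm long, 4 mm thick, 34 to 70 mm above the desk. 0 = shut across the lane; it opens only inward (free end toward dock +x), at most 1.57. A light spring (0.3 N at the tip when shut, 1.2 N wide open) shuts it once rack and fingers are out of its way: the rack's rear must be 56 mm past the hinge.
- gate_tip (a point): Middle of the gate flap's free edge, 52 mm above the desk; at dock x = 0, y = -23 mm when shut.
- hold_arm (a joint): Lift angle (rad) of the sprung hold-down arm (60 mm): 0 at rest, roller's bottom 66 mm above the desk; about 0.05 when the roller bears on the rails of the rack in the lane, 0.1 on an end wall. About 2 N at the roller. Arm and tower stand at dock x = 95 to 185 mm, tower at y = -34 to -42 mm, up to 100 mm above the desk, 105 when lifted.
- roller: Free-turning yellow roller across the lane on the hold-down arm, 28 mm diameter, 30 mm wide; origin at its centre, at dock x = 170 mm, y = 0, 80 mm above the desk at rest. The rack's leading end wall lifts it by itself when pushed beneath (push of about 5 N).
- reagent_bottle_0_center (a point): Bystander: half-way up a white reagent bottle with a red cap, 58 mm diameter, 138 mm tall, standing loose.
- reagent_bottle_2_center (a point): Bystander: half-way up a white reagent bottle with a green cap, 50 mm diameter, 118 mm tall, standing loose.
- beaker_center (a point): Bystander: half-way up a clear beaker, 62 mm diameter, 70 mm tall, standing loose.
- stamp_center (a point): Bystander: half-way up a dark red rubber stamp, 26 x 54 mm, 62 mm tall, standing loose.
Mind the look-alikes: they are no part of the job. Of the things that look like the rack, the middle-sized one is meant.

How it is judged:
By the outcome, as a careful person would: the job done as asked, in the order asked, and still so for the second after the job is handed in, with the robot touching nothing.
It also fails if it takes over 53 s, if anything falls off the work surface, if the arm or the gripper's body presses on something with over 40 N, if the wrist force passes 120 N, or if a joint passes its speed limit or range.

## Robot

A 7-joint arm with a two-finger parallel gripper is mounted at the origin on a cart in front of the work surface, level with it; the furniture and walls round the work are solid. World frame = base frame: x ahead of the robot, y to its left, z up, the work surface at z = 0. Lengths are in m, angles in rad, forces in N, time in s.
With the tool pointing down it reaches from about 0.425 to 0.825 m from the base axis. Payload 3.6 kg.
Tool frame: the origin (TCP) lies where the fingers leave the gripper's body, on its centre line; the fingertips stand 73 mm ahead of it and the grasp point (between the pads) lies 54 mm ahead of it; x points along the fingers, y is the direction in which the jaws open and shut, and the axes are right-handed (so a half turn about x gives the same grasp; the last joint's range is limited). The gripper opens to 85 mm and grips with 20 to 120 N. Pads are 22 mm wide; open, the fingers measure 114 mm over their backs; the gripper's body (76 mm by 85 mm) begins 54 mm behind the grasp point. The pads swing forward as they close: fully open they stand 13 mm farther back than shut.
Start: joints at [-1.333, 0.615, -0.013, 1.423, 0.008, 1.103, -0.04], TCP at [0.17, 0.627, 0.304] pointing down, gripper open.
Joint ranges: [-3.12, 3.12], [-0.3, 2.06], [-1.34, 1.32], [0.26, 2.42], [-1.36, 4.5], [0.01, 1.98], [-2.84, 2.84]. Speed limits (rad/s): [2.79, 2.79, 3.14, 3.14, 3.14, 3.14, 3.14].

## Interface

Orientations are given as a unit quaternion [x, y, z, w].
In Python, from station import arm, snapshot, camera_info, ticket gives the robot as it stands. Calls block until the motion is done:
- arm.movep(position, orientation): joint-space move of the TCP to a pose.
- arm.line_to(position, velocity=0.15, ori=None): straight line of the TCP; ori=None keeps the orientation; velocity is the mean speed in m/s.
- arm.move_j(angles): joint-space move.
- arm.move_gripper(opening, effort=None): opening from 0.0 (shut) to 1.0 (fully open); effort is the grip in N (None keeps the last); returns when the fingers have stopped.
- arm.pause(seconds).
- arm.ik(position, orientation): joint angles nearest the present ones, or None.
- snapshot(name): name is "scene" or "top"; returns the picture (420x560x3 uint8, blue, green, red); there is no depth.
- camera_info(name): a dict with "fx", "fy", "cx", "cy" (pixels), "dist_coeffs" ([k1, k2, p1, p2, k3] as OpenCV has them; the pictures are not rectified), "R" (3x3) and "t" (3): a world point X has camera coordinates R X + t. Camera axes: x right, y down, z forward; pixel columns grow to the right and rows downward; lengths in m; the calibration is good to about 2 mm. A picture is of the moment at which its call begins. camera_info takes no time and is no camera call.
A pose or a line that the arm cannot do raises arm.MotionError and nothing moves.
- ticket.finish_job(): hands the job in, once; it reports no verdict.
Readings, each from a call of its own:
- arm.read_time(): time.
- arm.read_joint_positions(): joint angles.
- arm.read_dq(): joint speeds.
- arm.read_effort(): joint torques, N m.
- arm.read_tool_pos(): TCP position.
- arm.read_eef_rot(): TCP orientation.
- arm.read_ft_force(): force on the tool from outside, world axes, zero at the start.
- arm.read_wrist_torque(): the same for the moment, N m.
- arm.read_opening(): opening from 0.0 (shut) to 1.0 (fully open).
Only numpy, scipy, OpenCV 4.12 (cv2) and the standard library are available. Lean on these libraries where they do the work, as an engineer would, in place of code of your own. Each camera call takes 0.05 s, during which the arm holds its last target.

## Working session

There is one attempt and no reset: what is moved stays moved. The work goes in short steps, each a Python script; the robot and the scene stay as the last script left them, time stands still between calls to the robot, and variables do not carry over. Pictures are saved under pics/ and viewed, and the job is handed in when it is done.

```bash
ls; mkdir -p pics; python3 - <<'E'
from station import arm, snapshot, camera_info, ticket
import cv2
for n in ["scene","top"]:
    im=snapshot(n); cv2.imwrite(f"pics/{n}0.png",im)
    c=camera_info(n); print(n,c)
print(arm.read_time(),arm.read_tool_pos(),arm.read_eef_rot(),arm.read_opening())
E
```

```text
pics
scene {'fx': 507.2758114198528, 'fy': 507.2758114198528, 'cx': 273.59324555036477, 'cy': 204.0447183758538, 'dist_coeffs': array([0.01795515, 0.        , 0.        , 0.        , 0.        ]), 'R': array([[-0.67513951, -0.73752704,  0.01550862],
       [-0.56891665,  0.50717884, -0.64738201],
       [ 0.46959609, -0.44589628, -0.76200789]]), 't': array([0.33792299, 0.39999449, 1.09650778])}
top {'fx': 522.1265017901492, 'fy': 522.1265017901492, 'cx': 289.84012579261514, 'cy': 210.39336547899683, 'dist_coeffs': array([-0.16893669,  0.        ,  0.        ,  0.        ,  0.        ]), 'R': array([[ 0.00730141, -0.9999201 ,  0.01031894],
       [-0.97997001, -0.00920866, -0.19893208],
       [ 0.19901121, -0.00865977, -0.97995895]]), 't': array([-0.06069959,  0.55887529,  1.49184498])}
0.1 [0.16994702 0.62684078 0.30284887] [ 0.0924855   0.70103451 -0.09412949  0.70081145] 0.9960642113820581
```

View pics/scene0.png

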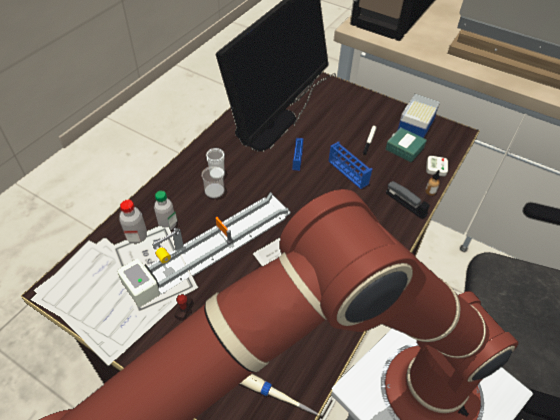

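View pics/top0.png

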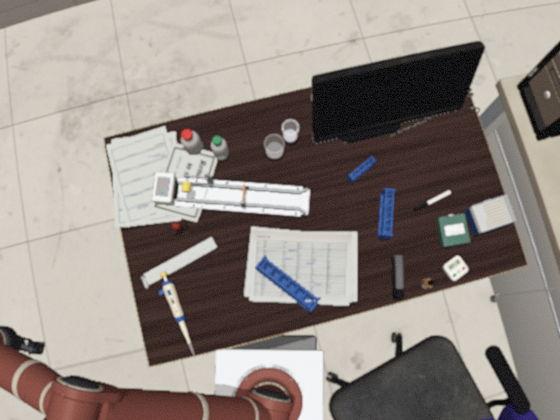

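```bash
cat > h.py <<'E'
import numpy as np, cv2
from station import arm, snapshot, camera_info, ticket
def ray(n,uv):
    c=camera_info(n);K=np.array([[c['fx'],0,c['cx']],[0,c['fy'],c['cy']],[0,0,1]])
    p=cv2.undistortPoints(np.array([[uv]],float),K,c['dist_coeffs'])[0,0]
    R=c['R'];d=R.T@np.array([p[0],p[1],1]);o=-R.T@c['t'];return o,d/np.linalg.norm(d)
def onz(n,uv,z):
    o,d=ray(n,uv);return o+d*(z-o[2])/d[2]
def tri(uvs,uvt):
    o1,d1=ray('scene',uvs);o2,d2=ray('top',uvt)
    A=np.stack([d1,-d2],1);s=np.linalg.lstsq(A,o2-o1,rcond=None)[0]
    a=o1+s[0]*d1;b=o2+s[1]*d2;return (a+b)/2,np.linalg.norm(a-b)
def proj(n,X):
    c=camera_info(n);K=np.array([[c['fx'],0,c['cx']],[0,c['fy'],c['cy']],[0,0,1]])
    return cv2.projectPoints(np.atleast_2d(np.array(X,float)),cv2.Rodrigues(c['R'])[0],c['t'],K,c['dist_coeffs'])[0][:,0]
def crop(im,x0,y0,w,h,s,name):
    cv2.imwrite(name,cv2.resize(im[y0:y0+h,x0:x0+w],None,fx=s,fy=s,interpolation=cv2.INTER_CUBIC))
E
python3 - <<'E'
from h import *
s=cv2.imread('pics/scene0.png');t=cv2.imread('pics/top0.png')
crop(t,340,150,100,100,6,'pics/t_rack.png')
crop(t,150,140,170,100,4.5,'pics/t_dock.png')
crop(s,280,120,110,80,7,'pics/s_rack.png')
crop(s,100,180,200,130,4,'pics/s_dock.png')
for p in [(262,263),(315,306)],[(387,190),(385,237)],[(350,178),(375,158)]:
    print(np.linalg.norm(onz('top',p[0],.06)-onz('top',p[1],.06)),onz('top',p[0],.06))
E
```

```text
0.19692144398386055 [0.4020103  0.02370091 0.06      ]
0.14317368952847404 [ 0.62395826 -0.34769489  0.06      ]
0.10080503976894639 [ 0.65979601 -0.23629066  0.06      ]
```

View pics/t_rack.png

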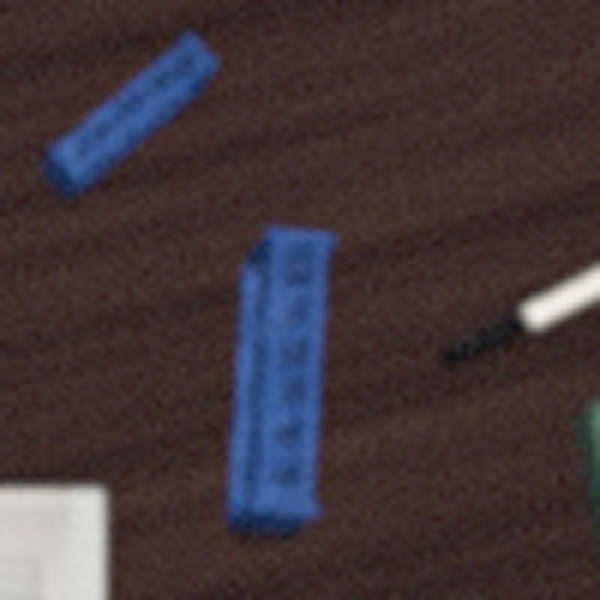

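View pics/t_dock.png

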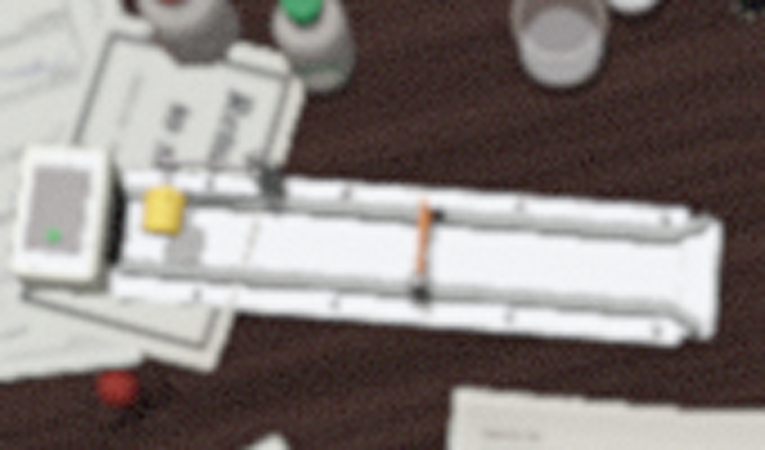

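View pics/s_rack.png

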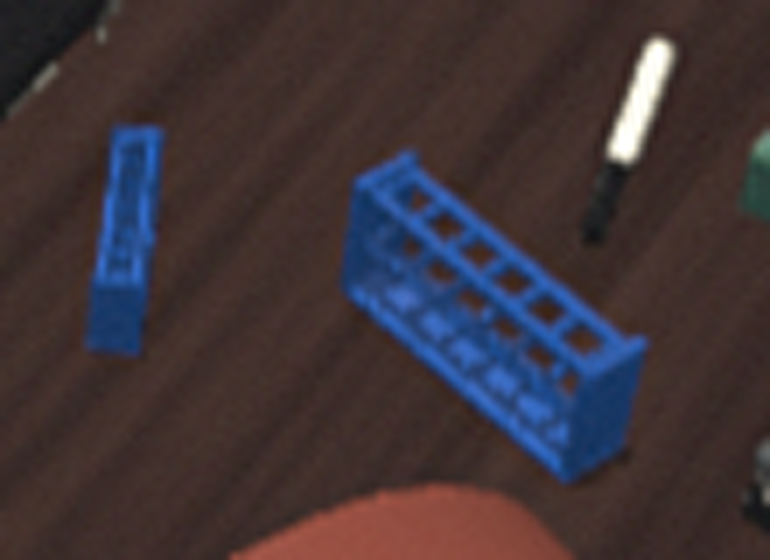

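View pics/s_dock.png

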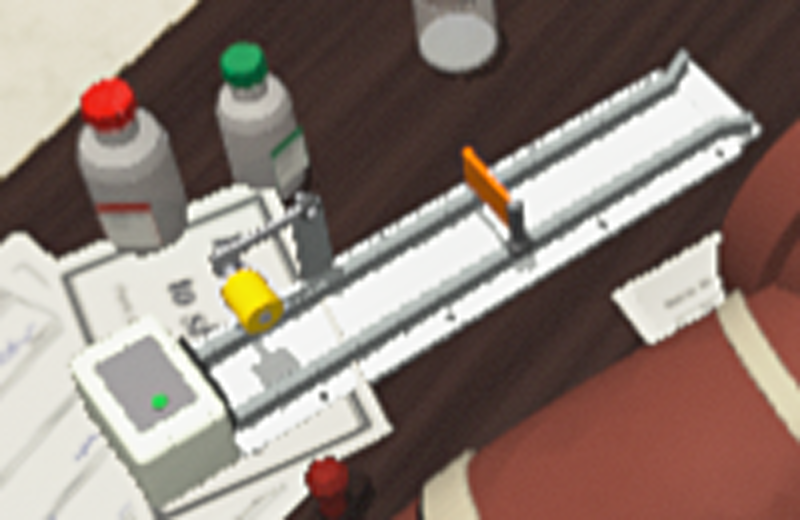

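```bash
cat > fit.py <<'E'
from h import *
from scipy.optimize import least_squares
def T(p,P):
    c,s=np.cos(p[3]),np.sin(p[3]);R=np.array([[c,-s,0],[s,c,0],[0,0,1]]);return np.array(P,float)@R.T+p[:3]
def fit(obs,p0,free=(0,1,2,3)):
    # obs: list of (cam,uv,P)
    p0=np.array(p0,float);free=list(free)
    def f(q):
        p=p0.copy();p[free]=q
        return np.concatenate([(proj(n,T(p,P))[0]-uv) for n,uv,P in obs])
    r=least_squares(f,p0[free],loss='soft_l1');p=p0.copy();p[free]=r.x
    return p,f(r.x).reshape(-1,2)
def S(off,s): return lambda u,v:((u+.5)/s-.5+off[0],(v+.5)/s-.5+off[1])
tr=S((340,150),6);sr=S((280,120),7);td=S((150,140),4.5);sd=S((100,180),4)
E
python3 - <<'E'
from fit import *
# rack: local y along +x world => yaw -90 
a,b,h=.017,.071,.064
# yaw=-90: local y->(+x world); local x -> -y world
obs=[('scene',sr(355,183),(-a,b,h)),('scene',sr(413,155),(a,b,h)),('scene',sr(590,372),(-a,-b,h)),('scene',sr(645,343),(a,-b,h)),
('scene',sr(345,295),(-a,b,0)),('scene',sr(568,480),(-a,-b,0)),('scene',sr(630,455),(a,-b,0)),
('top',tr(268,230),(-a,b,h)),('top',tr(335,235),(a,b,h)),('top',tr(318,515),(a,-b,h)),('top',tr(230,522),(-a,-b,0))]
p,r=fit(obs,[.56,-.35,0,-1.57]);print('rack',p.round(4));print(r.round(1))
for i in (0,1,3):
  print(tri(obs[i][1],obs[{0:7,1:8,3:9}[i]][1]))
obs=[('scene',sd(467,150),(0,-.023,.070)),('scene',sd(472,185),(0,-.023,.034)),('scene',sd(517,205),(0,.031,.072)),
('scene',sd(252,300),(.17,0,.08)),('top',td(163,211),(.17,0,.08)),
('scene',sd(212,420),(.0,0,0))][:5]+[('top',td(426,204),(0,-.023,.07)),('top',td(421,292),(0,.031,.072))]
p,r=fit(obs,[.6,.1,0,1.5]);print('dock',p.round(4));print(r.round(1))
E
```

```text
rack [ 5.5600e-01 -3.5050e-01  1.1000e-03 -1.6553e+00]
[[-0.5 -0. ]
 [-0.2 -0.7]
 [-0.3  0.9]
 [ 0.5 -0.1]
 [-1.2 -0.5]
 [-0.5  0.8]
 [-0.9 -0.8]
 [ 0.3  0.3]
 [ 0.3  0.5]
 [ 0.7  0.5]
 [ 0.2  1.5]]
(array([ 0.62753746, -0.3390106 ,  0.06623568]), np.float64(0.0027924984776945445))
(array([ 0.62638003, -0.37401288,  0.06157201]), np.float64(0.0031921357347741417))
(array([ 0.4847358 , -0.35946777,  0.0653148 ]), np.float64(0.0010227358696716505))
dock [0.6081 0.0815 0.0023 1.4909]
[[ 0.4  0.4]
 [ 0.1  0.3]
 [-0.1 -0.5]
 [-0.2 -0.2]
 [ 0.4  0.6]
 [ 0.   0.3]
 [-0.8 -1.7]]
```

```bash
cat > ov.py <<'E'
from fit import *
def box(x0,x1,y0,y1,z0,z1):
    c=[(x,y,z) for x in(x0,x1) for y in(y0,y1) for z in(z0,z1)]
    return [(c[i],c[j]) for i in range(8) for j in range(i+1,8) if sum(a!=b for a,b in zip(c[i],c[j]))==1]
RACK=box(-.017,.017,-.071,.071,0,.064)
def lanes():
    L=[]
    for s in(1,-1):
        L+= [((-.17,s*.021,.024),(.208,s*.021,.024)),((-.17,s*.031,.024),(.208,s*.031,.024)),((-.19,s*.046,.008),(.208,s*.046,.008)),((-.17,s*.021,.008),(.208,s*.021,.008))]
    L+=box(-.002,.002,-.023,.03,.034,.07)+[((.208,-.021,.028),(.208,.021,.028)),((.17,-.015,.08),(.17,.015,.08)),((-.17,-.021,.024),(-.17,.021,.024))]
    return L
DOCK=lanes()
def over(im,n,p,L,x0,y0,w,h,s,name,col=(0,255,0)):
    c=cv2.resize(im[y0:y0+h,x0:x0+w],None,fx=s,fy=s,interpolation=cv2.INTER_CUBIC)
    for A,B in L:
        q=[((proj(n,T(p,P))[0]-[x0,y0])+.5)*s-.5 for P in(A,B)]
        cv2.line(c,*[tuple(int(round(v)) for v in k) for k in q],col,1,cv2.LINE_AA)
    cv2.imwrite(name,c)
E
python3 - <<'E'
from ov import *
s=cv2.imread('pics/scene0.png');t=cv2.imread('pics/top0.png')
p=[.556,-.3505,0,-1.6553];d=[.6081,.0815,0,1.4909]
over(t,'top',p,RACK,365,180,45,65,9,'pics/o_tr.png')
over(s,'scene',p,RACK,322,135,60,60,9,'pics/o_sr.png')
over(t,'top',d,DOCK,155,165,165,60,4.8,'pics/o_td.png')
over(s,'scene',d,DOCK,140,185,155,110,5,'pics/o_sd.png')
a=cv2.imread('pics/o_tr.png');b=cv2.imread('pics/o_sr.png');b=cv2.copyMakeBorder(b,0,a.shape[0]-b.shape[0],0,0,0) if a.shape[0]>b.shape[0] else b
cv2.imwrite('pics/o_r.png',cv2.resize(np.hstack([a,b]),None,fx=.82,fy=.82))
E
```

```text
(no output)
```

View pics/o_r.png

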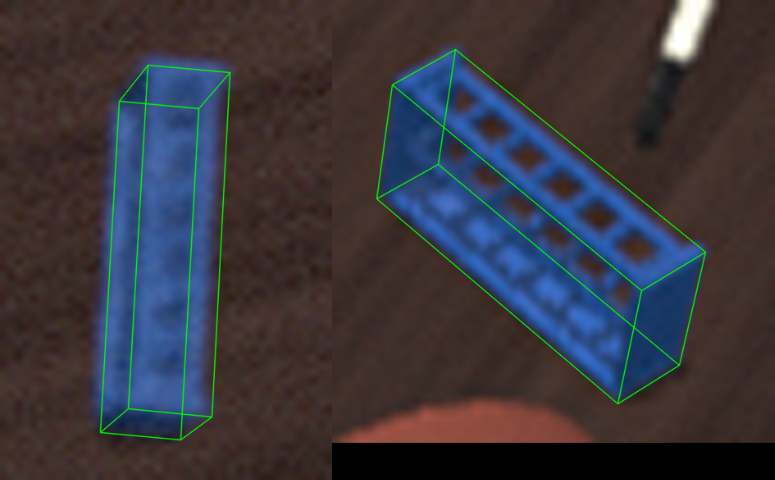

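View pics/o_td.png

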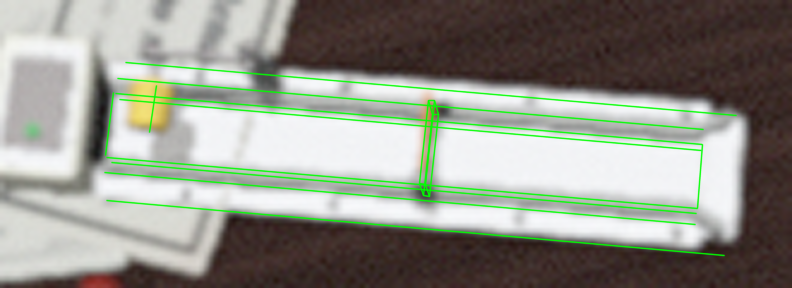

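View pics/o_sd.png

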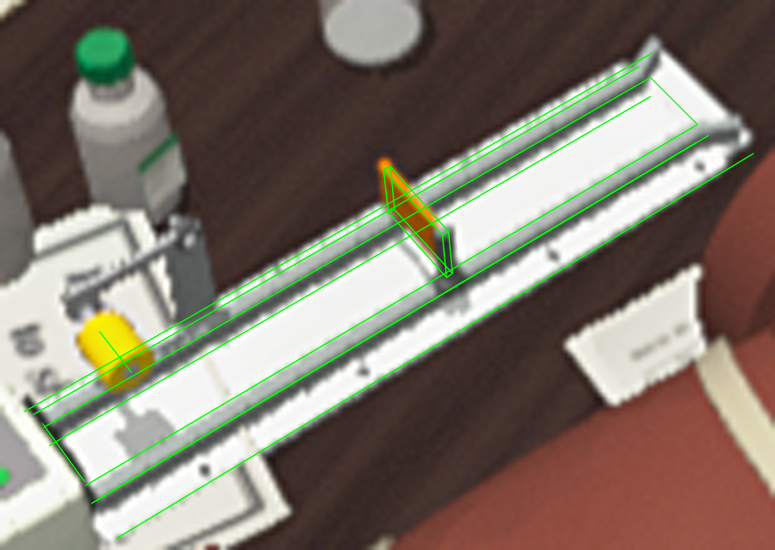

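```bash
python3 - <<'E'
from ov import *
t=cv2.imread('pics/top0.png');s=cv2.imread('pics/scene0.png')
g=cv2.cvtColor(t,cv2.COLOR_BGR2GRAY).astype(float)
up=[];lo=[]
for u in range(225,300):
    col=g[:,u]; c=198
    # upper edge: go up from row ~ 188
    v0=int(round(183+(u-215)*.08))
    for v in range(v0+6,v0-12,-1):
        if col[v]<140: up.append((u,v+(140-col[v])/(col[v+1]-col[v])));break
    for v in range(v0+20,v0+45):
        if col[v]<140: lo.append((u,v-(140-col[v])/(col[v-1]-col[v])));break
for L in(up,lo):
    W=np.array([onz('top',p,.008)[:2] for p in L])
    k=np.polyfit(W[:,1],W[:,0],1); r=W[:,0]-np.polyval(k,W[:,1]);ok=abs(r)<.002
    k=np.polyfit(W[ok,1],W[ok,0],1);print(ok.sum(),len(L),k,r[ok].std(),L[0],L[-1])
E
```

```text
49 75 [0.06893407 0.65395679] 0.0007417284687859269 (225, np.float64(179.64583333333334)) (299, np.float64(185.52325581395348))
28 75 [0.07372594 0.55748991] 0.0010985397093310968 (225, np.float64(210.36263736263737)) (299, np.float64(216.2183908045977))
```

```bash
python3 - <<'E'
from h import *
t=cv2.imread('pics/top0.png');s=cv2.imread('pics/scene0.png')
crop(t,225,170,90,52,8.8,'pics/z_t.png')
crop(s,210,185,90,70,8.5,'pics/z_s.png')
E
```

```text
(no output)
```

View pics/z_t.png

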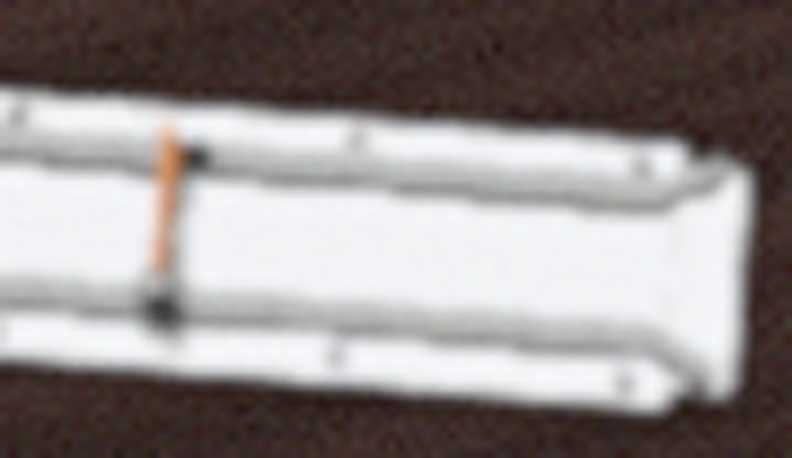

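View pics/z_s.png

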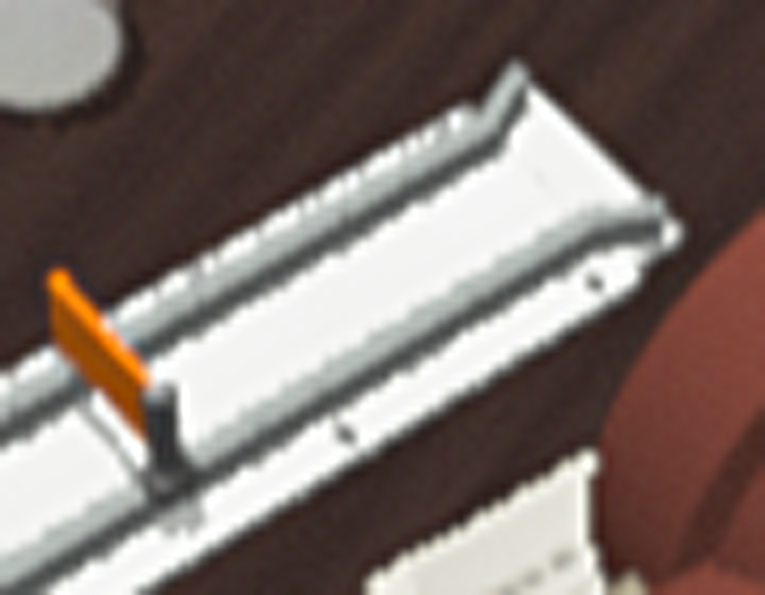

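```bash
python3 - <<'E'
from ov import *
zt=S((225,170),8.8);zs=S((210,185),8.5)
pts=[('scene',sd(467,150),(0,-.023,.070)),('scene',sd(472,185),(0,-.023,.034)),('scene',zs(163,385),(0,.031,.072)),
('scene',sd(252,300),(.17,0,.08)),('top',td(163,211),(.17,0,.08)),('top',zt(170,122),(0,-.023,.07)),('top',zt(160,268),(0,.025,.07)),('top',zt(162,305),(0,.031,.072)),
('top',zt(665,200),(-.17,-.021,.024)),('top',zt(650,322),(-.17,.021,.024)),('scene',zs(495,130),(-.17,-.021,.024)),('scene',zs(595,210),(-.17,.021,.024))]
lin=[('top',zt(30,92),-.0465,.008),('top',zt(660,138),-.0465,.008),('top',zt(30,364),.0465,.008),('top',zt(640,410),.0465,.008),
('scene',zs(145,590),.046,.008),('scene',zs(630,290),.046,.008)]
def f(p,cam=None):
    o=[]
    for n,uv,P in pts:
        o+=list((proj(n,T(p,P))[0]-uv)*(cam in(None,n)))
    for n,uv,y,z in lin:
        a,b=proj(n,T(p,[(-.18,y,z),(.2,y,z)]));d=(b-a)/np.linalg.norm(b-a);e=np.array(uv)-a
        o.append((d[0]*e[1]-d[1]*e[0])*(cam in(None,n)))
    return np.array(o)
for cam in(None,'top','scene'):
    x0=np.array([.608,.0815,0,1.495])
    if cam: r=least_squares(lambda q:f([q[0],q[1],0,q[2]],cam),x0[[0,1,3]],loss='soft_l1',f_scale=.7)
    else: r=least_squares(f,x0,loss='soft_l1',f_scale=.7)
    print(cam,r.x.round(4)); 
    if not cam: print(f(r.x).round(1))
a,b,h=.017,.071,.064
R={'scene':[(sr(355,183),(-a,b,h)),(sr(413,155),(a,b,h)),(sr(590,372),(-a,-b,h)),(sr(645,343),(a,-b,h)),(sr(345,295),(-a,b,0)),(sr(568,480),(-a,-b,0)),(sr(630,455),(a,-b,0))],
'top':[(tr(268,230),(-a,b,h)),(tr(335,235),(a,b,h)),(tr(318,515),(a,-b,h)),(tr(230,522),(-a,-b,0))]}
for c in R: print('rack',c,fit([(c,)+x for x in R[c]],[.556,-.35,0,-1.65],(0,1,3))[0].round(4))
E
```

```text
None [ 6.1070e-01  8.1600e-02 -2.0000e-04  1.4995e+00]
[-0.2  0.5 -0.5  0.3 -0.5  0.5 -0.3  0.1  0.5  0.4  0.4  1.2  0.   0.3
 -0.5 -2.1  0.7  1.   1.4  0.6  0.8 -0.6 -1.5 -0.8  0.8  1.1 -0.6 -0.3
 -1.  -0.8]
top [0.6118 0.0829 1.5041]
scene [0.6095 0.0809 1.4918]
rack scene [ 0.5555 -0.3521  0.     -1.6562]
rack top [ 0.5582 -0.3495  0.     -1.6608]
```

```bash
cat > m.py <<'E'
from ov import *
from scipy.spatial.transform import Rotation as Ro
RK=np.array([.5568,-.3508,0,-1.657]); DK=np.array([.6107,.0818,0,1.4985])
def q(yaw): # tool x down, tool y along heading yaw
    x=np.array([0,0,-1.]);y=np.array([np.cos(yaw),np.sin(yaw),0]);return Ro.from_matrix(np.stack([x,y,np.cross(x,y)],1)).as_quat()
def D(x,y,z): return T(DK,(x,y,z))
E
python3 - <<'E'
from m import *
print(Ro.from_quat(arm.read_eef_rot()).as_matrix().round(2))
for k in(0,np.pi):
    print('grasp',arm.ik([RK[0],RK[1],.108],q(RK[3]+k)))
    for x in(-.19,-.085,.055): print('lane',x,k,arm.ik(D(x,0,.12),q(DK[3]+np.pi/2+k)),arm.ik(D(x,0,.25),q(DK[3]+np.pi/2+k)))
E
```

```text
[[-0.    0.26  0.97]
 [-0.    0.97 -0.26]
 [-1.   -0.   -0.  ]]
grasp [ 0.22156168  0.91736543  0.56592291  1.58522511 -0.61855197  0.82451321
 -0.61679633]
lane -0.19 0 [ 0.4023558   0.80860746 -0.43626034  1.71920594  0.48077427  0.72201759
  2.7870928 ] [-0.44146412  0.86140697  1.13275932  1.6433454  -0.83165062  1.19371781
 -2.32406799]
lane -0.085 0 [ 0.2260935   0.80530531 -0.43065573  1.72544509  0.47612554  0.71649209
  2.61631193] [ 0.17449341  0.61774513 -0.33813936  1.62320424  0.23991286  0.94177583
  2.82167571]
lane 0.055 0 [-1.85258117e-03  8.34452219e-01 -4.35118111e-01  1.64906099e+00
  4.68583545e-01  7.63616069e-01  2.41431971e+00] [-0.01727719  0.66381539 -0.40628712  1.54612501  0.29498287  0.99277491
  2.56078645]
grasp [ 0.55158046  0.84562389 -0.03990002  1.57313431  0.04509716  0.72373441
  1.97589792]
lane -0.19 3.141592653589793 [-0.02927202  0.78748963  0.28621469  1.734134   -0.3291343   0.66736617
  0.36529017] [-0.16998616  0.64949648  0.5263436   1.63501952 -0.37977568  0.9606822
  0.4159265 ]
lane -0.085 3.141592653589793 [-0.2144463   0.78771283  0.30503058  1.74063855 -0.35113957  0.66722714
  0.21201987] [-0.29455273  0.63069373  0.43779095  1.63942323 -0.31428381  0.94194778
  0.18350188]
lane 0.055 3.141592653589793 [-4.49336062e-01  8.20505713e-01  3.37235453e-01  1.66499928e+00
 -3.75548658e-01  7.20668279e-01  1.03747055e-03] [-0.49861927  0.66558248  0.42341625  1.56343446 -0.31051291  0.97981153
 -0.05332737]
```

```bash
python3 - <<'E'
from m import *
arm.move_gripper(.75,40)
arm.movep([RK[0],RK[1],.22],q(RK[3]))
print(arm.read_time(),arm.read_joint_positions())
arm.line_to([RK[0],RK[1],.14],.2)
print(arm.read_time(),arm.read_tool_pos(),arm.read_opening())
s=snapshot('scene');t=snapshot('top')
cv2.imwrite('pics/scene1.png',s);cv2.imwrite('pics/top1.png',t)
a=cv2.resize(t[160:270,330:450],None,fx=4,fy=4);b=cv2.resize(s[80:190,300:380],None,fx=4,fy=4)
cv2.imwrite('pics/a1.png',np.hstack([a,b]))
E
```

```text
4.1167 [ 0.09489601  0.84852164  0.84154221  1.5119566  -0.68245104  1.09298337
 -0.5658196 ]
4.6667 [ 0.55711021 -0.35124547  0.14061181] 0.750768339983391
```

View pics/a1.png

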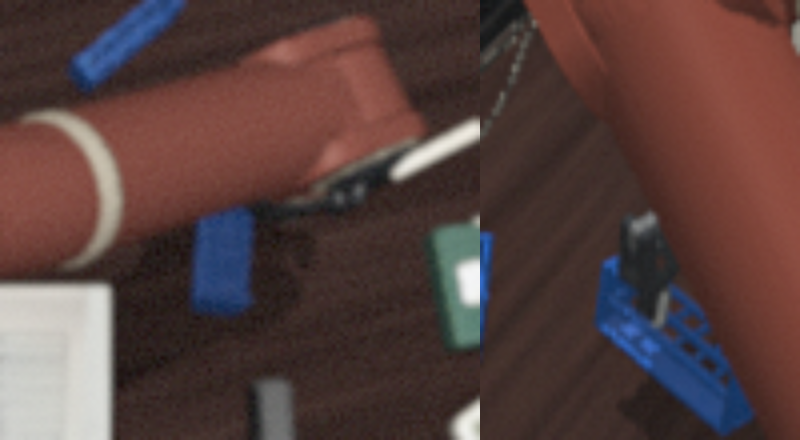

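View pics/scene1.png

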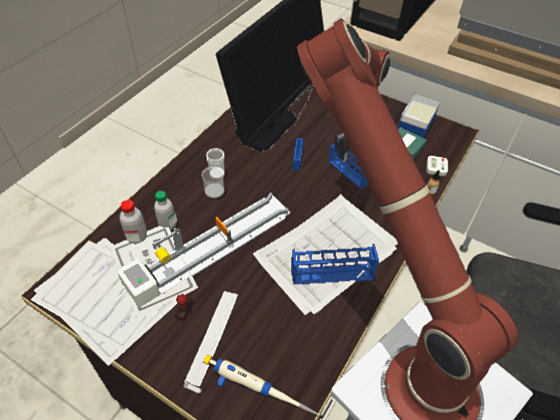

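```bash
python3 - <<'E'
from m import *
for z in(.067,.075,.08):
  p=proj('scene',T([.5571,-.3512,0,-1.657],[(-.032,0,z),(-.032,-.011,z),(-.046,0,z),(.032,0,z)])); print(z,((p-[300,80]+.5)*4-.5+[480,0]).round(0).tolist())
s=cv2.imread('pics/scene1.png');crop(s,315,120,60,70,9,'pics/a1z.png')
E
```

```text
0.067 [[651.0, 324.0], [661.0, 333.0], [636.0, 333.0], [716.0, 287.0]]
0.075 [[652.0, 316.0], [663.0, 325.0], [638.0, 325.0], [717.0, 279.0]]
0.08 [[653.0, 311.0], [664.0, 320.0], [638.0, 320.0], [718.0, 274.0]]
```

View pics/a1z.png

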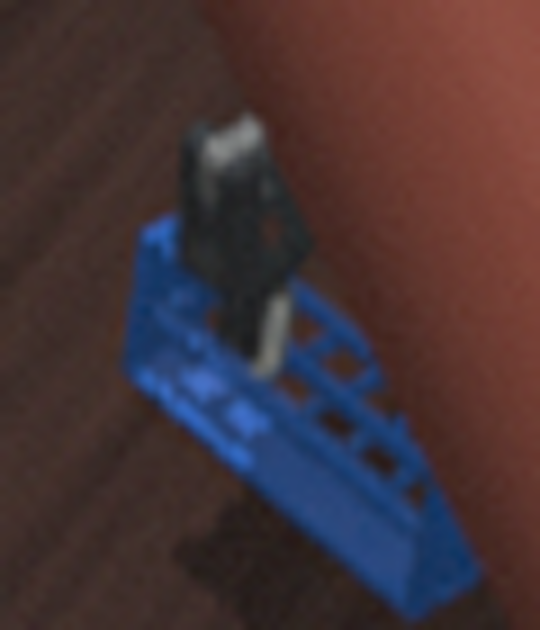

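```bash
python3 - <<'E'
from m import *
arm.line_to([RK[0],RK[1],.108],.1)
print(arm.read_ft_force())
arm.move_gripper(0,40)
print('open',arm.read_opening(),arm.read_time())
arm.line_to([RK[0],RK[1],.25],.2)
print(arm.read_opening(),arm.read_ft_force(),arm.read_tool_pos())
arm.movep(D(-.088,0,.25),q(DK[3]+np.pi/2+np.pi))
print(arm.read_opening(),arm.read_time(),arm.read_joint_positions())
arm.line_to(D(-.088,0,.16),.2)
print(arm.read_time(),arm.read_tool_pos(),D(-.088,0,.16),arm.read_opening())
s=snapshot('scene');t=snapshot('top')
cv2.imwrite('pics/scene2.png',s);cv2.imwrite('pics/top2.png',t)
crop(t,170,120,150,110,5,'pics/a2.png');crop(s,150,130,160,130,4.6,'pics/b2.png')
E
```

```text
[0.25311412 0.12028023 1.24622725]
open 0.2944845787074346 5.6667
0.29166425797094164 [-0.03267879  0.1698618  -1.42425709] [ 0.55641035 -0.34986054  0.2483529 ]
0.2908841546683408 7.8333 [-0.34341782  0.64868031  0.53802908  1.64220015 -0.38522593  0.95867067
  0.25338986]
8.4333 [ 0.60503354 -0.0073004   0.16064334] [ 0.60434346 -0.00597012  0.16      ] 0.2956318622390753
```

View pics/a2.png

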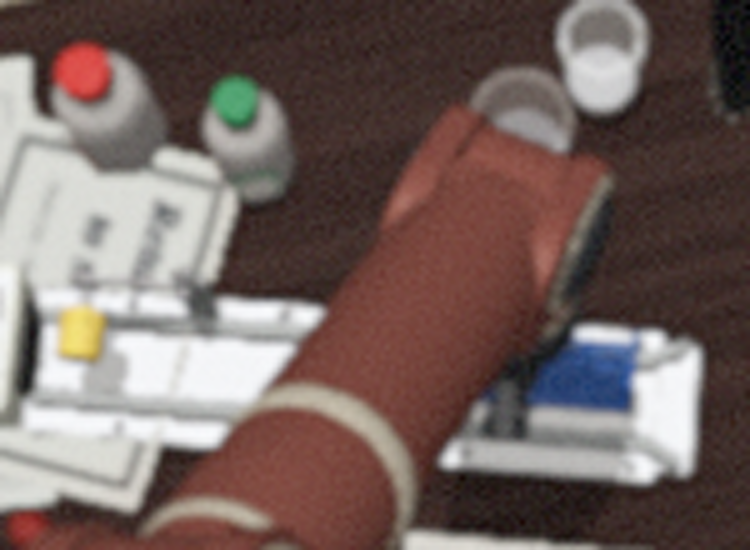

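View pics/b2.png

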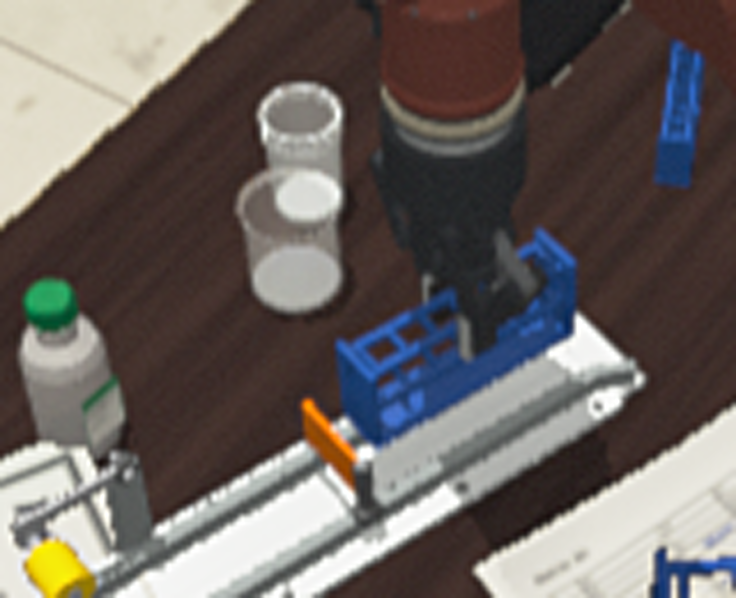

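```bash
python3 - <<'E'
from m import *
s=cv2.imread('pics/scene2.png');t=cv2.imread('pics/top2.png')
p=[.605,-.0073,.0525,DK[3]-np.pi/2]
over(s,'scene',p,RACK,210,165,85,75,8,'pics/c2.png')
over(t,'top',p,RACK,230,170,90,55,8,'pics/d2.png')
E
```

```text
(no output)
```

View pics/c2.png

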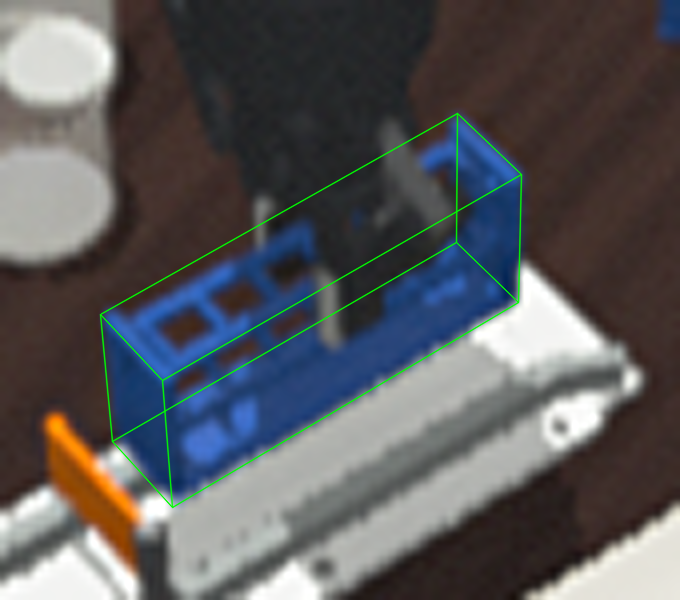

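View pics/d2.png

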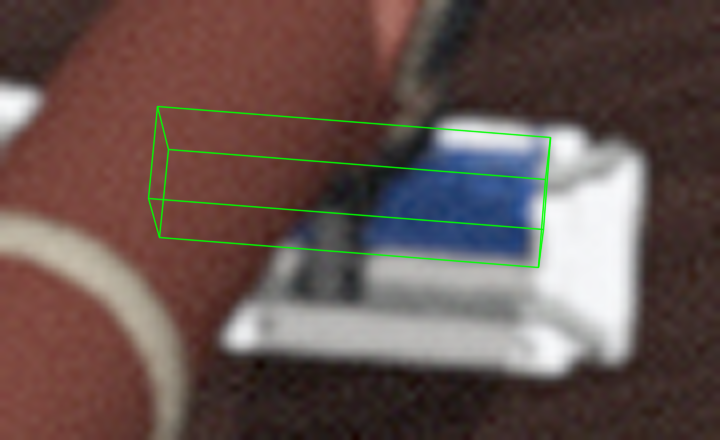

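```bash
python3 - <<'E'
from m import *
t=cv2.imread('pics/top2.png')
p=[.605,-.0073,.0525,DK[3]-np.pi/2]
crop(t,265,180,40,30,16,'pics/e2.png');a=cv2.imread('pics/e2.png')
over(t,'top',p,RACK,265,180,40,30,16,'pics/f2.png');b=cv2.imread('pics/f2.png')
cv2.imwrite('pics/g2.png',cv2.resize(np.vstack([a,b]),None,fx=.62,fy=.62))
s=cv2.imread('pics/scene2.png')
crop(s,215,170,75,65,10,'pics/h2.png')
E
```

```text
(no output)
```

View pics/g2.png

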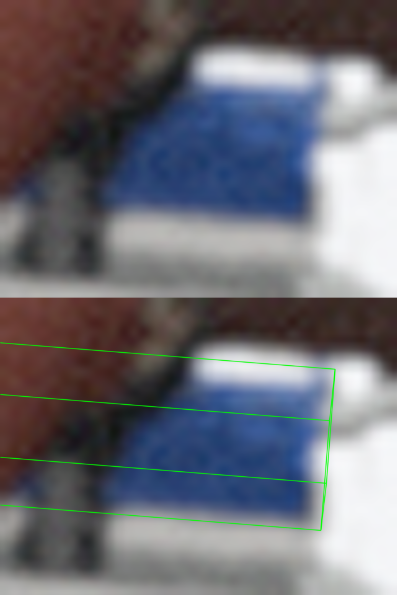

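View pics/h2.png

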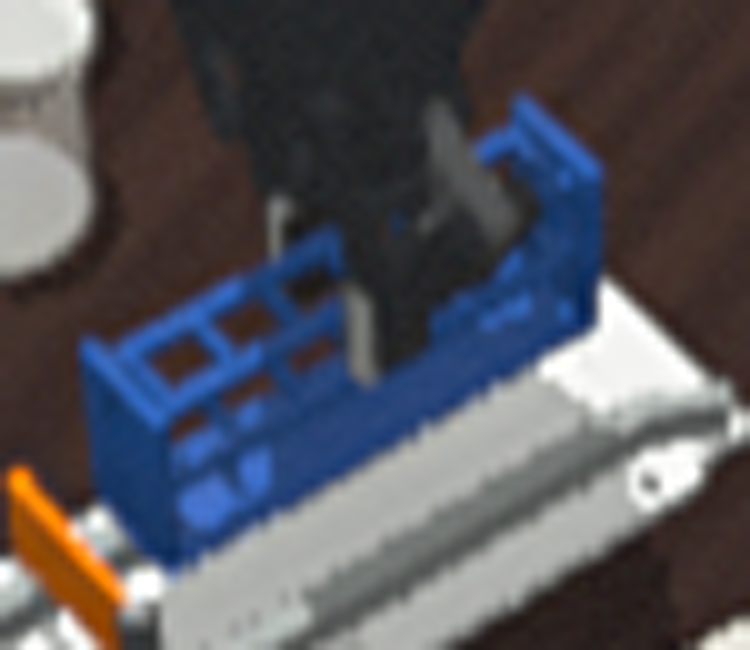

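```bash
python3 - <<'E'
from m import *
arm.line_to(D(-.088,0,.130),.15)
z=.130
while z>.1155:
    z-=.003; arm.line_to(D(-.088,0,z),.05)
    f=arm.read_ft_force(); print(round(z,3),np.round(f,2),arm.read_tool_pos().round(4))
    if f[2]>3: break
arm.move_gripper(.7)
print(arm.read_opening(),arm.read_time())
arm.line_to(D(-.088,0,.20),.2)
arm.move_gripper(0)
arm.line_to(D(-.195,0,.20),.2)
print(arm.read_time(),arm.read_opening())
s=snapshot('scene');t=snapshot('top')
cv2.imwrite('pics/scene3.png',s);cv2.imwrite('pics/top3.png',t)
p=list(D(-.086,0,.008))+[DK[3]-np.pi/2]
over(t,'top',p,RACK,170,150,150,75,5.3,'pics/a3.png');over(s,'scene',p,RACK,190,130,110,120,5,'pics/b3.png')
E
```

```text
0.127 [-1.4  -0.15 -0.61] [ 0.6047 -0.006   0.1277]
0.124 [ 0.55 -0.36 -2.16] [ 0.6042 -0.0059  0.1239]
0.121 [ 0.02  0.12 -1.51] [ 0.6042 -0.0059  0.1207]
0.118 [ 0.87  0.55 -1.36] [ 0.6042 -0.0059  0.1177]
0.115 [-2.1   0.52  7.6 ] [ 0.6047 -0.0061  0.1165]
0.6982254248002395 10.5583
12.4083 -0.0013135339264174742
```

View pics/a3.png

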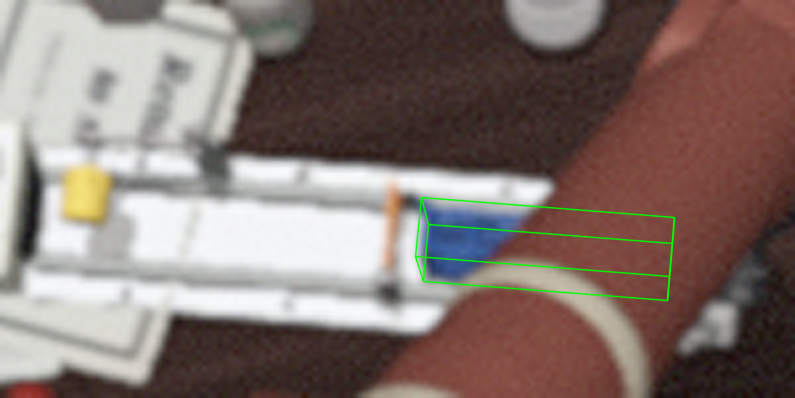

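View pics/b3.png

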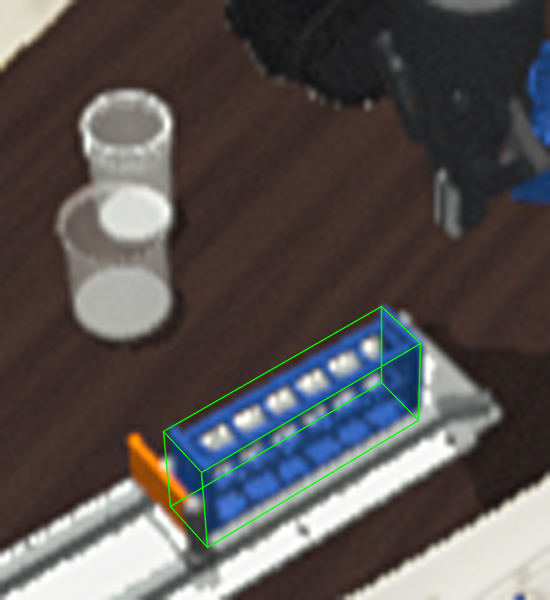

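```bash
python3 - <<'E'
from m import *
e=T([0,0,0,DK[3]],(1,0,0))
arm.line_to(D(-.195,0,.113),.15)
print(arm.read_ft_force().round(2),arm.read_time())
x=-.195
while x<-.03:
    x+=.015; arm.line_to(D(x,0,.113),.07)
    f=arm.read_ft_force(); print(round(x,3),np.round([f@e,f[0],f[2]],2),round(float((arm.read_tool_pos()-DK[:3])@e),4))
    if abs(f@e)>20: break
print(arm.read_time())
s=snapshot('scene');t=snapshot('top')
cv2.imwrite('pics/scene4.png',s);cv2.imwrite('pics/top4.png',t)
crop(s,110,140,190,140,4,'pics/a4.png')
E
```

```text
[-0.04 -0.34  0.54] 13.2417
-0.18 [ 0.28 -0.09 -0.04] -0.1786
-0.165 [-0.46 -0.67 -0.48] -0.164
-0.15 [-0.06  0.43 -0.08] -0.1495
-0.135 [-0.72  0.71 -0.15] -0.1341
-0.12 [-0.38  0.52  0.91] -0.1183
-0.105 [ 0.19 -0.32 -0.11] -0.1034
-0.09 [ 0.32 -0.04  0.21] -0.0886
-0.075 [-0.24 -0.02 -0.55] -0.0737
-0.06 [0.62 0.58 0.21] -0.0587
-0.045 [0.67 0.39 0.92] -0.0437
-0.03 [-0.23  0.67  0.64] -0.0287
17.275
```

View pics/a4.png

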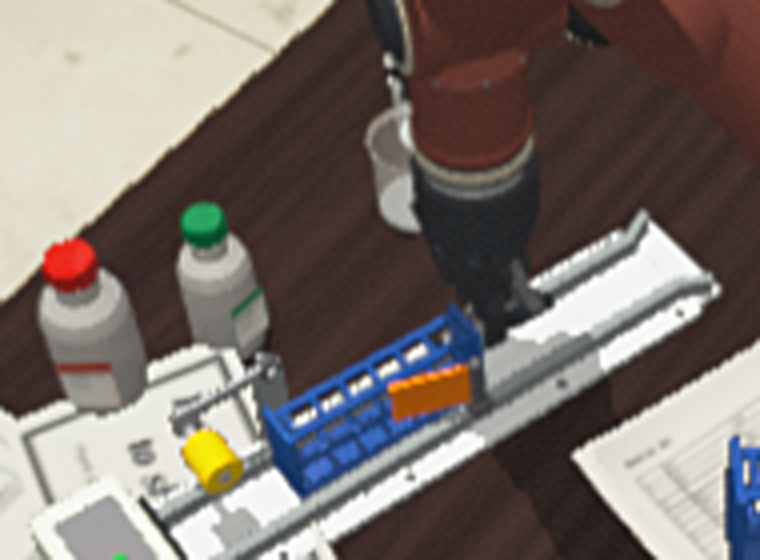

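```bash
python3 - <<'E'
from m import *
e=T([0,0,0,DK[3]],(1,0,0))
x=-.03
while x<.066:
    x+=.008 if x<.04 else .003; arm.line_to(D(x,0,.113),.06)
    f=arm.read_ft_force(); print(round(x,3),np.round([f@e,f[0],f[2]],2),round(float((arm.read_tool_pos()-DK[:3])@e),4))
    if f@e<-14: break
print(arm.read_time())
s=snapshot('scene');t=snapshot('top')
cv2.imwrite('pics/scene5.png',s);cv2.imwrite('pics/top5.png',t)
p=list(D(.137,0,.008))+[DK[3]-np.pi/2]
crop(s,110,180,130,125,6,'pics/a5.png');over(t,'top',p,RACK,150,160,110,70,7,'pics/b5.png')
E
```

```text
-0.022 [-0.08  0.53  0.3 ] -0.0212
-0.014 [ 1.03 -1.   -0.46] -0.013
-0.006 [-0.81  0.15 -0.24] -0.0048
0.002 [-0.61 -0.44 -0.61] 0.0031
0.01 [-2.81 -0.64  0.91] 0.0096
0.018 [-3.71 -0.64  0.9 ] 0.0171
0.026 [-2.72 -1.35  1.48] 0.0264
0.034 [-3.35 -1.27  1.18] 0.0343
0.042 [-4.3  -1.43  0.77] 0.0422
0.045 [-4.29 -1.27  1.77] 0.0441
0.048 [-4.54 -0.09  0.82] 0.0478
0.051 [-3.41 -0.2   0.95] 0.0513
0.054 [-3.72 -1.44  0.48] 0.0545
0.057 [-6.23 -1.45  0.77] 0.0557
0.06 [-10.3   -1.95   1.26] 0.056
0.063 [-13.77  -2.46   1.62] 0.0562
0.066 [-17.49  -3.66   2.3 ] 0.0564
21.925
```

View pics/a5.png

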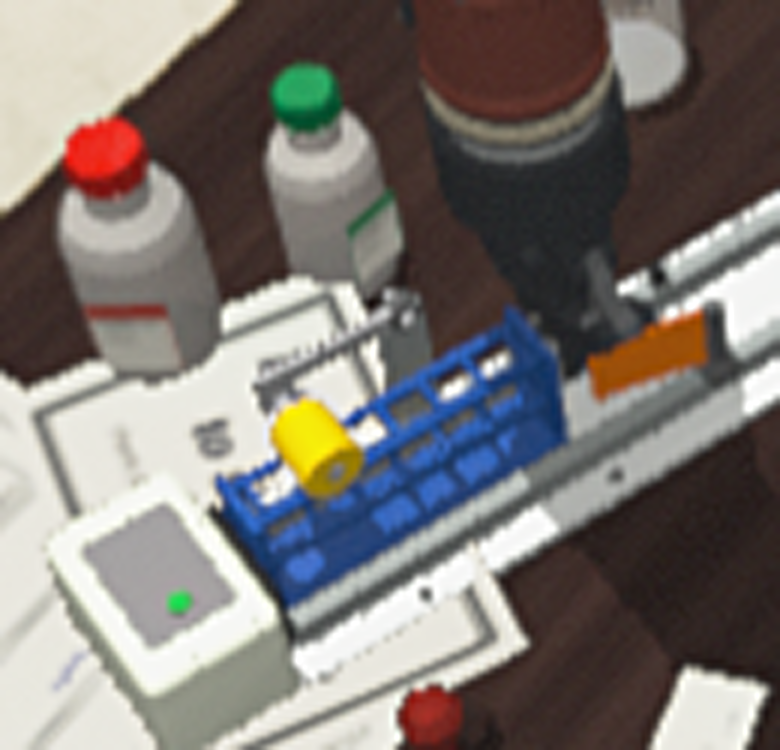

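View pics/b5.png

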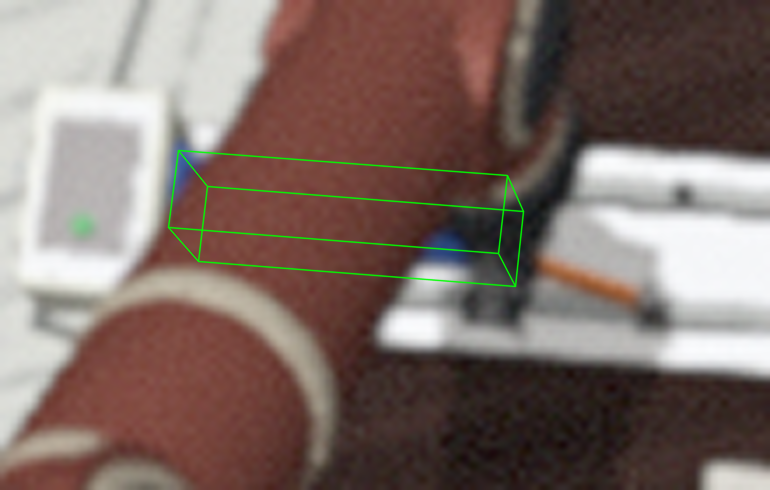

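```bash
python3 - <<'E'
from m import *
arm.line_to(D(.052,0,.113),.05)
print(arm.read_ft_force().round(2))
arm.line_to(D(.052,0,.25),.15)
arm.line_to(D(-.15,0,.27),.25)
arm.pause(.5)
print(arm.read_time(),arm.read_ft_force().round(2))
s=snapshot('scene');t=snapshot('top')
cv2.imwrite('pics/scene6.png',s);cv2.imwrite('pics/top6.png',t)
p=list(D(.137,0,.008))+[DK[3]-np.pi/2]
crop(s,110,180,130,125,6,'pics/a6.png');crop(t,150,120,110,120,5,'pics/c6.png');over(t,'top',p,RACK,150,160,110,70,7,'pics/b6.png')
E
```

```text
[ 0.53  0.21 -0.14]
24.9833 [ 0.43  0.87 -0.05]
```

View pics/a6.png

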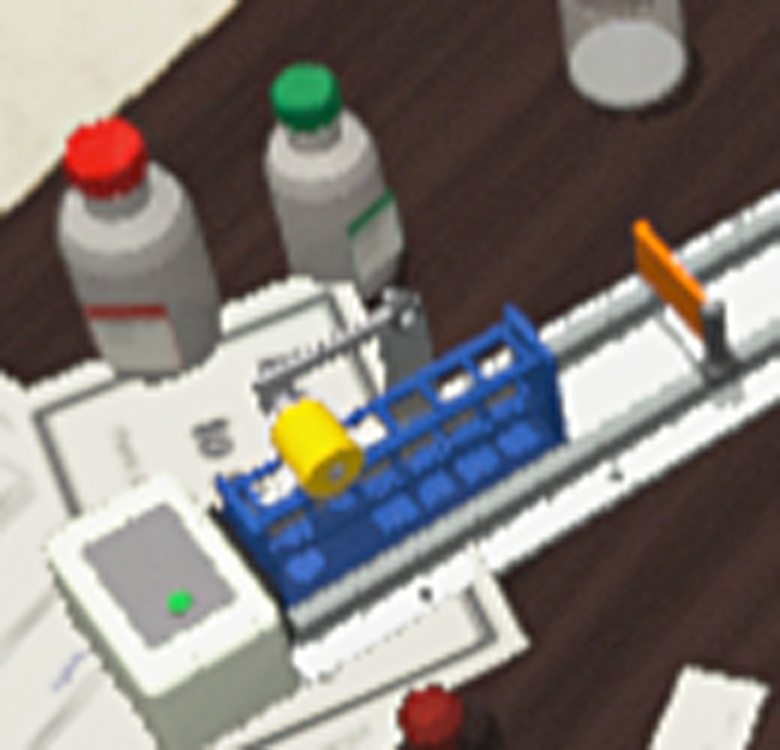

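View pics/b6.png

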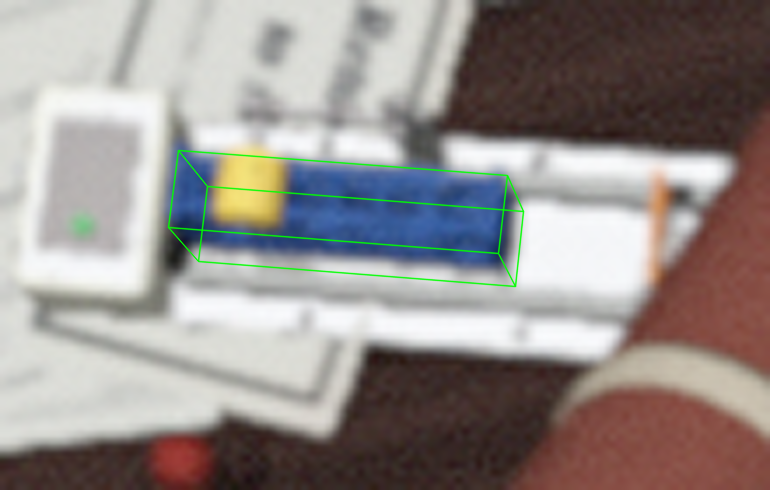

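View pics/c6.png

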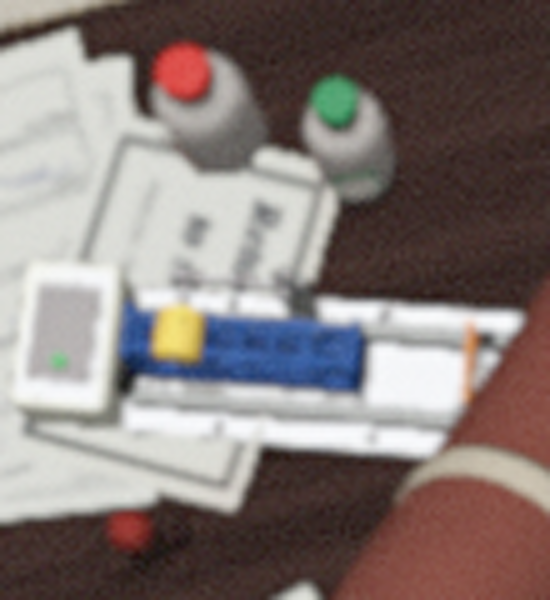

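```bash
python3 - <<'E'
from h import *
a=cv2.imread('pics/scene0.png').astype(int);b=cv2.imread('pics/scene6.png').astype(int)
for n,(x,y,w,h) in dict(red=(118,198,26,45),green=(152,190,24,40),beaker=(202,165,24,32),stamp=(175,290,18,18)).items():
    print(n,abs(a-b)[y:y+h,x:x+w].mean().round(1))
ticket.finish_job();print(arm.read_time())
E
```

```text
red 3.9
green 2.0
beaker 1.0
stamp 1.5
the job is handed in; nothing more can be done
the job is handed in; nothing more can be done
```

The rack is loaded and the job was handed in at about 25 s of the 53 s allowed. I picked the middle-sized blue rack (top view about (387,213), measured 143 mm long), stood it in the open lane, and pushed its rear end wall with the shut fingers. It went through the gate and under the roller.

**Home against the stop:** tool travel stalled at dock x ≈ 56 mm while the push force rose to 17 N. I then backed off and lifted the fingers straight up.

**Last pictures:**
- The rack is flat in the lane and against the stop.
- The yellow roller bears on the rails and the orange gate is shut across the lane.
- The bottles, beaker and stamp showed almost no image change from the start.

**Disagreements:**
- The two cameras differed by about 2–3 mm in position, the same way for rack and dock, so I used the average.
- In the last top view the rack appeared about 1–2 px from the predicted outline. That is within this camera offset, so I relied on the stall for "fully home".

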